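# Shut the analyser tray and press start

### The arm

A 6-joint arm with a two-finger parallel gripper is mounted at the origin on the work surface. World frame = base frame: x ahead of the robot, y to its left, z up, the work surface at z = 0. Lengths are in m, angles in rad, forces in N, time in s.
With the tool pointing down it reaches from about 0.425 to 0.95 m from the base axis. Payload 3.5 kg.
Tool frame: the origin (TCP) lies between the finger pads; the fingertips stand 17 mm ahead of it and the grasp point (between the pads) lies 2 mm behind it (ctrl.tip_reach is the distance from the TCP to the fingertips, in m); z points along the fingers, y is the direction in which the jaws open and shut (so a half turn about z gives the same grasp; the last joint's range is limited). The gripper opens to 85 mm and grips with 20 to 120 N. Pads are 22 mm wide; open, the fingers measure 114 mm over their backs; the gripper's body (76 mm by 85 mm) begins 54 mm behind the grasp point. The pads swing forward as they close: fully open they stand 13 mm farther back than shut.
Start: joints at [1.078, 0.286, 1.577, -0, 1.279, -0.15], TCP at [0.227, 0.636, 0.248] pointing down, gripper open.
Joint ranges: [-2.77, 2.77], [-0.9, 2.22], [0.21, 2.48], [-1.53, 4.67], [0.24, 2.81], [-2.84, 2.84]. Speed limits (rad/s): [2.79, 2.79, 3.14, 3.14, 3.14, 3.14].

### API

Orientations are given as a unit quaternion [x, y, z, w].
In Python, from plant import monitor, imaging, workorder, ctrl gives the robot as it stands.
- The arm moves only by the tool send_rows, never from a script. Its argument "rows" is a list of rows, each a list of 4 numbers: the shift along the world's x, y, z normalised to -1 to 1, where 1 is 0.3 m, then the turn about the world's z normalised to -1 to 1, where 1 is 360 degrees. A call has 1 to 20 rows; each row is the pose to reach, as a shift and turn from the pose commanded when the call began, turning the shorter way round; what a row does not reach only later rows make up. A row lasts 1/8 s, in which the tool goes at most 62.5 mm and 10.7 degrees, less where a joint would pass 70% of its speed; a pose out of reach is approached as far as the arm can. A call with a number of a shift or a turn outside -1 to 1 is refused whole. A call with a gripper value outside its range is refused whole. "jaw" is the closure, from 0 (fully open) to 1 (shut), set as the call begins (left out, the last holds). The fingers move at their own pace and stop on an object; "newtons" is the grip in N (left out, the last holds). Time passes only in rows, so rows that repeat a pose let the fingers close. It gives the time, the measured TCP pose, the force and the opening at its end, in the units of the state.
- monitor.get_state(): the state, without advancing time (a new reading comes with each control period).
- imaging.read_camera(name): name is "scene" or "top" or "wrist"; returns the picture (384x512x3 uint8, red, green, blue); there is no depth.
- imaging.calibration(name): a dict with "intrinsics" (3x3 intrinsics, pixels), "dist_coeffs" ([k1, k2, p1, p2, k3] as OpenCV has them; the pictures are not rectified), "cam_to_world" (4x4, takes a point from camera to world coordinates). Camera axes: x right, y up, looking along -z (the intrinsics and any distortion apply to the point x, -y, -z); pixel columns grow to the right and rows downward; lengths in m; the calibration is good to about 2 mm. A picture is of the moment at which its call begins: read the wrist's pose just before it. calibration takes no time and is no camera call; for the wrist camera it gives the pose at the moment of the call.
- workorder.sign_off(): hands the job in, once; it reports no verdict.
The state is a dict: "time": time; "qpos": joint angles; "dq": joint speeds; "joint_efforts": joint torques, N m; "eef_pos": TCP position; "tcp_rot": TCP orientation; "contact_force": force on the tool from outside, world axes, zero at the start; "wrist_torque": the same for the moment, N m; "opening": opening from 0.0 (shut) to 1.0 (fully open).
Only numpy, scipy, OpenCV 4.12 (cv2) and the standard library are available. Lean on these libraries where they do the work, as an engineer would, in place of code of your own. Each camera call takes 0.05 s, during which the arm holds its last target.

### The job

Gently push the analyser's open tray fully shut with the fingertips, then press the green start key right down, hold it for about half a second, let it come back up and withdraw. Leave the red, yellow and blue keys alone, and do not pick up or disturb anything standing around the analyser.

Things in the scene. Friction and masses are not known exactly. Their poses are not given: they have to be found in the camera images.
- analyser: white benchtop analyser, fixed, 280 mm deep, 260 wide. Origin: middle of the lower edge of its front face, at bench height; x points into the machine (away from the robot), y left, z up. Flat deck 75 mm high from the front to 170 mm back, then a sloping teal screen up to 135 mm high. Keys in one row on the deck, 62 mm behind the front face, 55 mm apart; their order changes from run to run.
- tray_front (a point): centre of the outer (robot-side) upright face of the teal tray front, 48 mm above the bench; axes as the analyser's. Plate 110 mm wide, 36 high (30 to 66 mm above the bench), 12 thick, on a grey tray 94 mm wide with a fixed white cartridge. It slides along the analyser's x. Fully shut, this face is 12 mm in front of the analyser's front face, at a firm stop.
- tray (a joint): how far the tray stands open, m: 0 fully shut, 0.07 fully out; starts 0.035 to 0.065. Slides with about 2 N of friction and some drag (8 N per m/s), stays where it is left, no spring.
- key_green_top (a point): centre of the top face of the green key (start): a round spring key 30 mm across, standing 6 mm proud of a round white plastic housing (44 mm across, 12 mm high) on the analyser's flat front deck; top face 93 mm above the bench when released. Presses straight down.
- key_green (a joint): travel of the green key, m: 0 released, 0.006 fully down (then level with its housing). A spring pushes it back; it starts to move at about 1.2 N and is fully down at about 4 N.
- key_red_top (a point): centre of the top face of the red key: a round spring key 30 mm across, standing 6 mm proud of a round white plastic housing (44 mm across, 12 mm high) on the analyser's flat front deck; top face 93 mm above the bench when released. Presses straight down.
- key_red (a joint): travel of the red key, m: 0 released, 0.006 fully down (then level with its housing). A spring pushes it back; it starts to move at about 1.2 N and is fully down at about 4 N.
- key_yellow_top (a point): centre of the top face of the yellow key: a round spring key 30 mm across, standing 6 mm proud of a round white plastic housing (44 mm across, 12 mm high) on the analyser's flat front deck; top face 93 mm above the bench when released. Presses straight down.
- key_yellow (a joint): travel of the yellow key, m: 0 released, 0.006 fully down (then level with its housing). A spring pushes it back; it starts to move at about 1.2 N and is fully down at about 4 N.
- key_blue_top (a point): centre of the top face of the blue key: a round spring key 30 mm across, standing 6 mm proud of a round white plastic housing (44 mm across, 12 mm high) on the analyser's flat front deck; top face 93 mm above the bench when released. Presses straight down.
- key_blue (a joint): travel of the blue key, m: 0 released, 0.006 fully down (then level with its housing). A spring pushes it back; it starts to move at about 1.2 N and is fully down at about 4 N.
- jar_red: specimen jar with a red lid, 40 mm across, 58 mm high, loose, on the bench left of the tray. Origin: centre of its underside. To be left alone.
- jar_green: specimen jar with a green lid, 40 mm across, 58 mm high, loose, on the bench left of the analyser. Origin: centre of its underside. To be left alone.
- spare: spare white test cartridge with an orange dot, 52 x 60 x 14 mm, loose, flat on the bench right of the tray. Origin: centre of its underside. To be left alone.
- tube: cardboard mouthpiece tube, 32 mm across, 60 mm high, loose, upright, right of the analyser. Origin: centre of its underside. To be left alone.
- gel: clear hand-gel bottle with a blue cap, 60 mm across, 150 mm high, loose, far left. Origin: centre of its underside. To be left alone.
- beaker: blue plastic cup, 70 mm across, 80 mm high, loose, far right. Origin: centre of its underside. To be left alone.

How it is judged:
On the way, in this order (a step that is already met when the one before it is completed fails the run):
1. the tray is pushed fully shut (value of joint tray below 0.003 m), for 0.2 s.
2. with the tray shut, the green key is pressed down by the fingers and held (value of joint key_green above 0.004 m and value of joint tray below 0.004 m and contact force between the fingers and key_green above 0.5 N), for 0.2 s.
At the end, for the whole second after the job is handed in: The tray is shut to within 4 mm, all four keys are released (less than 1.5 mm down), and every loose thing stands upright, at rest, within 20 mm of where it began (value of joint tray below 0.004 m and value of joint each of key_green, key_red, key_yellow, key_blue below 0.0015 m and distance of each of jar_red, jar_green, spare, tube, gel, beaker from where it was at the start of the episode below 0.02 m and angle between each of jar_red, jar_green, spare, tube, gel, beaker's own z axis and vertical below 0.2 rad and linear speed of each of jar_red, jar_green, spare, tube, gel, beaker below 0.03 m/s); the robot touches nothing.
It fails at once if the red, yellow or blue key is pushed by the fingers (more than 1.5 N) or goes down more than 2 mm (value of joint any of key_red, key_yellow, key_blue above 0.002 m or contact force between the fingers and key_red above 1.5 N or contact force between the fingers and key_yellow above 1.5 N or contact force between the fingers and key_blue above 1.5 N).
It fails at once if the green key is pressed while the tray is still open (value of joint key_green above 0.003 m and value of joint tray above 0.006 m).
It fails at once if the green key is pushed roughly (more than 30 N) (contact force between the fingers and key_green above 30 N).
It fails at once if the tray is pushed roughly (more than 40 N) or slammed (faster than 0.3 m/s) (contact force between the fingers and tray above 40 N or velocity of joint tray below -0.3 m/s).
It fails at once if a loose bystander is lifted, moved more than 20 mm or tipped (distance of any of jar_red, jar_green, spare, tube, gel, beaker from where it was at the start of the episode above 0.02 m or angle between any of jar_red, jar_green, spare, tube, gel, beaker's own z axis and vertical above 0.3 rad).
It also fails if it takes over 43 s, if anything falls off the work surface, if the arm or the gripper's body presses on something with over 40 N, if the wrist force passes 120 N, or if a joint passes its speed limit or range.

## Working session

There is one attempt and no reset: what is moved stays moved. The work goes in short steps, Python scripts to look and compute and a tool call to move; the robot and the scene stay as the last step left them, time stands still between calls to the robot, and variables do not carry over. Pictures are saved under pics/ and viewed, and the job is handed in when it is done.

Besides the shell and the picture viewer there is one more tool, called as name([rows], argument=value, ...), one row to a line, values as JSON. send_rows: Moves the arm, as the interface text tells. Scaled input: -1 to 1 covers 0.3 m each way for a shift and 360 degrees each way for a turn. Its arguments: {"type":"object","properties":{"rows":{"type":"array"},"jaw":{"type":"number"},"newtons":{"type":"number"}},"required":["rows"]}

```bash
mkdir -p pics
python3 - <<'E'
from plant import monitor, imaging, workorder, ctrl
import cv2
s=monitor.get_state(); print(s, ctrl.tip_reach)
for n in("scene","top"):
    im=imaging.read_camera(n); cv2.imwrite(f"pics/{n}0.png",im[:,:,::-1]); c=imaging.calibration(n); print(n,c)
E
```

```text
{'time': 0.0, 'qpos': array([ 1.07799758e+00,  2.87163503e-01,  1.57817020e+00, -9.67699188e-06,
        1.27858312e+00, -1.49992305e-01]), 'dq': array([ 4.28747828e-04,  7.90820323e-05, -9.55394176e-04, -7.96898847e-04,
       -1.62109859e-03, -8.10780792e-04]), 'joint_efforts': array([-1.18831595e-03, -4.05965567e+01, -2.92631668e+01, -1.72276937e-04,
        5.70354328e-03,  6.88781768e-06]), 'eef_pos': array([0.22656571, 0.63519164, 0.24695224]), 'tcp_rot': array([ 1.70563681e-01,  9.85345970e-01, -1.10404739e-03, -3.62698598e-04]), 'contact_force': array([-0.04703417,  0.51656741, -0.17846683]), 'wrist_torque': array([0.00589486, 0.01265535, 0.01959521]), 'opening': 1.0033908650604773} 0.017
scene {'intrinsics': array([[382.59690665,   0.        , 253.66719174],
       [  0.        , 382.59690665, 201.30993239],
       [  0.        ,   0.        ,   1.        ]]), 'dist_coeffs': array([-0.06742068,  0.        ,  0.        ,  0.        ,  0.        ]), 'cam_to_world': array([[ 1.01048149e-02, -5.87936419e-01,  8.08844027e-01,
         1.46621681e+00],
       [ 9.99889566e-01,  1.47559490e-02, -1.76565465e-03,
        -4.76246665e-04],
       [-1.08971685e-02,  8.08772545e-01,  5.88020597e-01,
         7.06652996e-01],
       [ 0.00000000e+00,  0.00000000e+00,  0.00000000e+00,
         1.00000000e+00]])}
top {'intrinsics': array([[441.65735982,   0.        , 259.48579462],
       [  0.        , 441.65735982, 195.52855347],
       [  0.        ,   0.        ,   1.        ]]), 'dist_coeffs': array([-0.08777844,  0.        ,  0.        ,  0.        ,  0.        ]), 'cam_to_world': array([[-2.75480469e-02,  9.98862092e-01, -3.89310517e-02,
         5.27946900e-01],
       [-9.99542364e-01, -2.80118765e-02, -1.14192043e-02,
         1.26968019e-03],
       [-1.24967421e-02,  3.85986587e-02,  9.99176649e-01,
         1.34093600e+00],
       [ 0.00000000e+00,  0.00000000e+00,  0.00000000e+00,
         1.00000000e+00]])}
```

View pics/scene0.png

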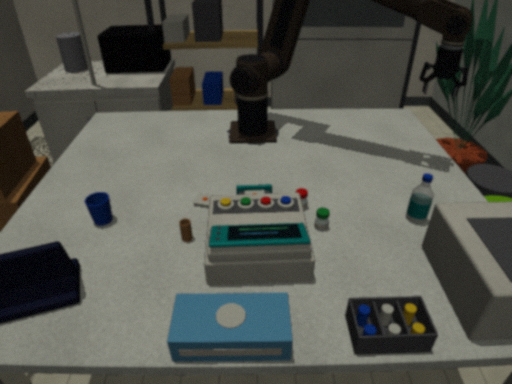

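View pics/top0.png

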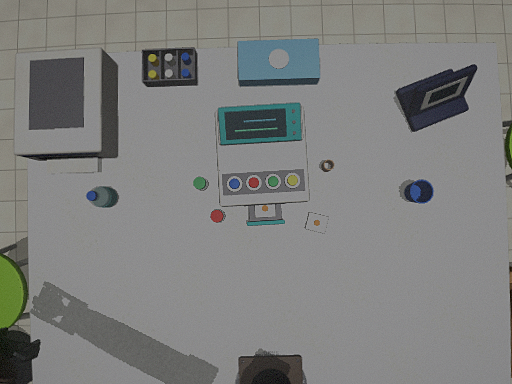

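The keys run blue (235,184), red (253,183), green (273,182), yellow (292,181) in the top view. The tray front is the teal bar near (265,222), with the red jar at (217,216) and the spare at (317,223).

```bash
cat > h.py <<'E'
import numpy as np,cv2
from plant import monitor, imaging
def ray(c,uv,z):
    n=cv2.undistortPoints(np.array([[uv]],float),c["intrinsics"],c["dist_coeffs"])[0,0]
    T=c["cam_to_world"]; d=T[:3,:3]@np.array([n[0],-n[1],-1]); o=T[:3,3]
    return o+d*(z-o[2])/d[2]
def blobs(hsv,lo,hi,roi,amin=20):
    m=cv2.inRange(hsv,np.array(lo),np.array(hi)); k=np.zeros_like(m); x0,y0,x1,y1=roi; k[y0:y1,x0:x1]=255; m&=k
    n,l,st,ce=cv2.connectedComponentsWithStats(m)
    return [(st[i],ce[i],l==i) for i in range(1,n) if st[i][4]>=amin]
E
python3 - <<'E'
from h import *
np.set_printoptions(precision=4,suppress=True)
col={"blue":((105,120,60),(128,255,255)),"red":((0,120,60),(6,255,255)),"red2":((172,120,60),(180,255,255)),"green":((60,100,50),(80,255,255)),"yellow":((20,120,60),(35,255,255)),"teal":((82,100,50),(98,255,255))}
for n,roi,tr in(("top",(190,165,340,235),(240,212,295,230)),("scene",(190,180,340,230),(225,178,280,196))):
    im=cv2.imread(f"pics/{n}0.png"); hsv=cv2.cvtColor(im,cv2.COLOR_BGR2HSV); c=imaging.calibration(n)
    for k,(lo,hi) in col.items():
        for st,ce,m in blobs(hsv,lo,hi,tr if k=="teal" else roi,12):
            print(n,k,st,ce,ray(c,ce,0.093),ray(c,ce,0.058))
            if k=="teal":
                ys,xs=np.nonzero(m); r=cv2.minAreaRect(np.c_[xs,ys].astype(np.float32)); print(r)
                for p in cv2.boxPoints(r): print(p,ray(c,p,.066),ray(c,p,.03))
    x0,y0,x1,y1=roi
    cv2.imwrite(f"pics/{n}0z.png",cv2.resize(im[y0-5:y1+20,x0:x1],None,fx=5,fy=5,interpolation=cv2.INTER_CUBIC))
E
```

```text
top blue [229 179  11  10  80] [233.875 183.375] [0.6131 0.0871 0.093 ] [0.6154 0.0895 0.058 ]
top red [249 178  10  10  75] [253.4267 182.1467] [0.615  0.0316 0.093 ] [0.6174 0.0325 0.058 ]
top red [211 210  12  12 107] [216.4206 215.6449] [0.5231 0.1389 0.093 ] [0.5229 0.1428 0.058 ]
top green [194 177  11  12 105] [199.0476 182.5619] [0.6182 0.1862 0.093 ] [0.6208 0.1913 0.058 ]
top green [268 177  10   9  76] [272.6184 181.    ] [ 0.6167 -0.0228  0.093 ] [ 0.6192 -0.0234  0.058 ]
top yellow [287 175  11  10  58] [291.7931 179.3621] [ 0.6198 -0.0772  0.093 ] [ 0.6224 -0.0794  0.058 ]
top teal [247 220  38   6 140] [265.5714 222.3643] [0.5003 0.0005 0.093 ] [0.4996 0.0004 0.058 ]
((265.4921875, 222.37548828125), (3.680318832397461, 37.115081787109375), 86.42366790771484)
[246.856  221.6965] [0.5031 0.0543 0.066 ] [0.5024 0.0558 0.03  ]
[283.8988 219.3813] [ 0.5069 -0.0526  0.066 ] [ 0.5063 -0.0541  0.03  ]
[284.1284 223.0545] [ 0.4963 -0.053   0.066 ] [ 0.4954 -0.0545  0.03  ]
[247.0856 225.3697] [0.4925 0.054  0.066 ] [0.4915 0.0555 0.03  ]
scene blue [281 197   9   7  49] [285.18
[... 543 characters left out ...]
33 0.0548 0.058 ]
scene green [239 228  19   2  30] [247.0667 228.5333] [ 0.7368 -0.0162  0.093 ] [ 0.6952 -0.0171  0.058 ]
scene yellow [221 198  10   8  66] [225.3939 201.4242] [ 0.6207 -0.0758  0.093 ] [ 0.5725 -0.0801  0.058 ]
scene teal [237 185  34   7 128] [253.0781 186.75  ] [0.5508 0.0004 0.093 ] [0.4986 0.0004 0.058 ]
((253.39341735839844, 186.82786560058594), (5.341609001159668, 33.407691955566406), 84.80557250976562)
[236.5164 185.6803] [ 0.5034 -0.0495  0.066 ] [ 0.4493 -0.0523  0.03  ]
[269.7869 182.6557] [0.4894 0.0516 0.066 ] [0.4346 0.0545 0.03  ]
[270.2704 187.9754] [0.5184 0.0518 0.066 ] [0.4652 0.0547 0.03  ]
[237. 191.] [ 0.5318 -0.0474  0.066 ] [ 0.4793 -0.05    0.03  ]
```

```bash
ls pics
```

```text
scene0.png
scene0z.png
top0.png
top0z.png
```

View pics/top0z.png

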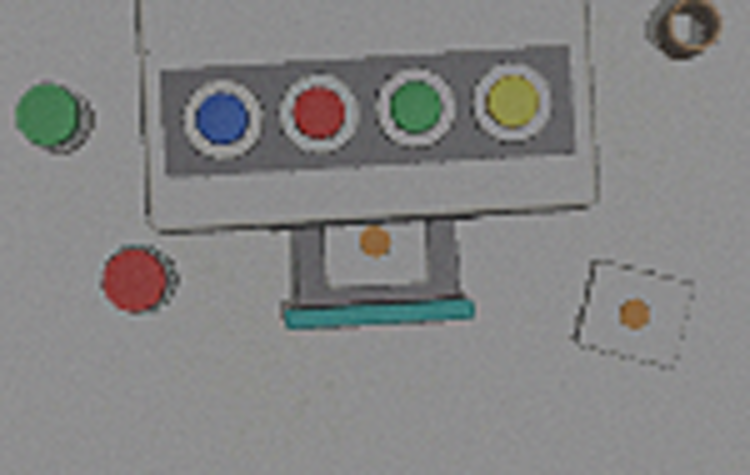

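send_rows([
  [0.06,-0.17,0,0.01],
  [0.12,-0.34,0,0.025],
  [0.18,-0.5,0,0.04],
  [0.24,-0.67,0,0.05],
  [0.3,-0.84,0,0.0603],
  [0.36,-1,0,0.0603],
  [0.36,-1,0,0.0603],
], jaw=1, newtons=20)

```text
time: 0.98
eef_pos: [0.3355, 0.3333, 0.2479]
tcp_rot: [-0.016, 1.0, -0.0, -0.0]
contact_force: [-0.1, -0.4, 0.3]
opening: -0.003
```

send_rows([
  [0.06,-0.17,0,0],
  [0.12,-0.34,0,0],
  [0.18,-0.5,0,0],
  [0.24,-0.67,0,0],
  [0.3,-0.84,0,0],
  [0.36,-1,0,0],
  [0.36,-1,0,0],
])

```text
time: 1.85
eef_pos: [0.4438, 0.034, 0.2482]
tcp_rot: [-0.016, 1.0, 0.0, -0.0]
contact_force: [0.0, 0.4, -0.1]
opening: 0.001
```

send_rows([
  [0,-0.113,-0.1,0],
  [0,-0.113,-0.25,0],
  [0,-0.113,-0.4,0],
  [0,-0.113,-0.53,0],
  [0,-0.113,-0.62,0],
  [0,-0.113,-0.62,0],
  [0,-0.113,-0.62,0],
])

```text
time: 2.72
eef_pos: [0.4436, 0.0026, 0.0633]
tcp_rot: [-0.019, 1.0, -0.0, 0.001]
contact_force: [0.4, 0.2, -0.1]
opening: 0.001
```

Run:
```python
from h import *
for n in("scene","wrist"):
    im=imaging.read_camera(n); cv2.imwrite(f"pics/{n}1.png",im[:,:,::-1])
```

```text
(no output)
```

View pics/scene1.png

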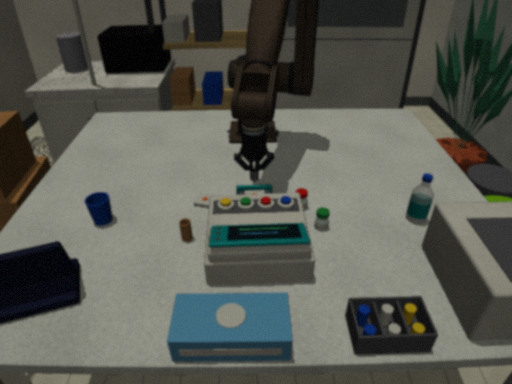

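View pics/wrist1.png

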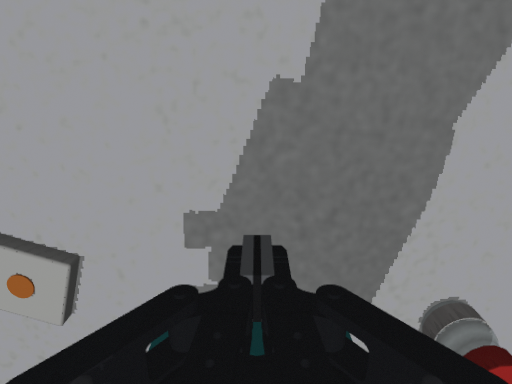

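The fingertips are in front of the tray near (254,165) in the scene view, with the spare and red jar well clear. Now I'll push slowly along the analyser's x.

send_rows([
  [0.02,0,0,0],
  [0.05,0.001,0,0],
  [0.08,0.002,0,0],
  [0.1,0.003,0,0],
  [0.115,0.004,0,0],
  [0.125,0.004,0,0],
  [0.135,0.005,0,0],
  [0.145,0.005,0,0],
  [0.155,0.005,0,0],
  [0.165,0.006,0,0],
  [0.175,0.006,0,0],
  [0.185,0.006,0,0],
  [0.195,0.007,0,0],
  [0.205,0.007,0,0],
  [0.215,0.007,0,0],
  [0.225,0.008,0,0],
  [0.235,0.008,0,0],
  [0.245,0.009,0,0],
  [0.25,0.009,0,0],
  [0.25,0.009,0,0],
])

```text
time: 5.32
eef_pos: [0.5181, 0.0045, 0.0623]
tcp_rot: [-0.018, 1.0, -0.0, 0.0]
contact_force: [-1.5, -0.1, -1.3]
opening: -0.002
```

Contact has been made, at about 2 N. I'll creep up to the stop.

send_rows([
  [0.007,0,0,0],
  [0.014,0,0,0],
  [0.021,0.001,0,0],
  [0.028,0.001,0,0],
  [0.033,0.001,0,0],
  [0.037,0.001,0,0],
  [0.04,0.001,0,0],
  [0.04,0.001,0,0],
])

```text
time: 6.32
eef_pos: [0.53, 0.0048, 0.0623]
tcp_rot: [-0.018, 1.0, 0.0, 0.0]
contact_force: [-1.3, 0.1, -1.5]
opening: 0.001
```

send_rows([
  [0.003,0,0,0],
  [0.006,0,0,0],
  [0.006,0,0,0],
])

```text
time: 6.7
eef_pos: [0.5317, 0.0049, 0.0623]
tcp_rot: [-0.018, 1.0, 0.0, 0.0]
contact_force: [-1.5, 0.3, -1.9]
opening: 0.004
```

send_rows([
  [0.003,0,0,0],
  [0.006,0,0,0],
  [0.006,0,0,0],
])

```text
time: 7.08
eef_pos: [0.5321, 0.0049, 0.0623]
tcp_rot: [-0.018, 1.0, 0.0, -0.002]
contact_force: [-7.0, 0.8, 4.9]
opening: -0.0
```

The force rose to 7 N and motion stopped at the predicted shut position. One more small nudge, held briefly.

send_rows([
  [0.002,0,0,0],
  [0.002,0,0,0],
  [0.002,0,0,0],
])

```text
time: 7.45
eef_pos: [0.5321, 0.0049, 0.0623]
tcp_rot: [-0.018, 1.0, 0.0, -0.003]
contact_force: [-8.7, 0.1, 5.8]
opening: -0.004
```

send_rows([
  [-0.02,0,0,0],
  [-0.08,0,0,0],
  [-0.16,0,0,0],
  [-0.2,0,0.1,0],
  [-0.2,0,0.25,0],
  [-0.2,0,0.4,0],
  [-0.2,0,0.5,0],
  [-0.2,0,0.5,0],
])

```text
time: 8.45
eef_pos: [0.4766, 0.0044, 0.2161]
tcp_rot: [-0.018, 1.0, -0.001, 0.005]
contact_force: [-0.4, 0.5, -0.3]
opening: -0.002
```

Run:
```python
from h import *
np.set_printoptions(precision=4,suppress=True)
print(monitor.get_state()["eef_pos"])
out=[]
for n,roi in(("top",(190,165,340,255)),("scene",(190,150,340,240))):
    im=imaging.read_camera(n)[:,:,::-1]; c=imaging.calibration(n); hsv=cv2.cvtColor(np.ascontiguousarray(im),cv2.COLOR_BGR2HSV)
    for lo,hi,r in (((60,100,50),(80,255,255),roi),((82,100,50),(98,255,255),(225,190,300,230) if n=="top" else (225,170,285,197))):
        for st,ce,m in blobs(hsv,lo,hi,r,10): print(n,st,ce,ray(c,ce,.093),ray(c,ce,.066))
    x0,y0,x1,y1=roi; out.append(cv2.resize(im[y0:y1,x0:x1],None,fx=5,fy=3.3,interpolation=cv2.INTER_CUBIC))
cv2.imwrite("pics/z2.png",np.vstack(out))
```

```text
[0.4766 0.0044 0.2161]
top [194 177  11  12 104] [198.9904 182.5577] [0.6183 0.1863 0.093 ] [0.6202 0.1903 0.066 ]
top [268 177  10   9  76] [272.6184 181.    ] [ 0.6167 -0.0228  0.093 ] [ 0.6186 -0.0233  0.066 ]
top [246 204  38   5 120] [264.525 206.025] [0.5465 0.0021 0.093 ] [0.5469 0.0021 0.066 ]
scene [241 198   9   7  50] [245.16 200.72] [ 0.6188 -0.0219  0.093 ] [ 0.5815 -0.0228  0.066 ]
scene [317 208  12  11  85] [322.8235 211.9176] [0.674  0.1824 0.093 ] [0.6392 0.1904 0.066 ]
scene [261 227  25   3  40] [273.7   227.725] [0.7352 0.0501 0.093 ] [0.703  0.0523 0.066 ]
scene [239 228  19   3  33] [247.3636 228.5758] [ 0.737  -0.0155  0.093 ] [ 0.7049 -0.0161  0.066 ]
```

View pics/z2.png

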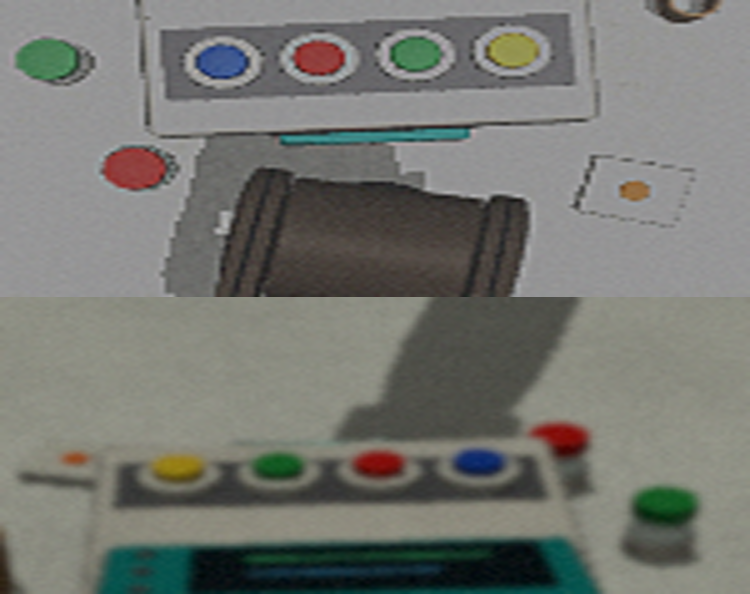

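The tray front now sits flush against the body (teal strip at y≈206 in the top view). The green key is at about (0.618, -0.022), and both views agree on it to 2 mm. Next I'll move above it.

send_rows([
  [0.1,-0.02,0,0],
  [0.25,-0.05,0,0],
  [0.4,-0.08,0,0],
  [0.47,-0.09,0,0],
  [0.47,-0.09,-0.08,0],
  [0.47,-0.09,-0.18,0],
  [0.47,-0.09,-0.25,0],
  [0.47,-0.09,-0.287,0],
  [0.47,-0.09,-0.287,0],
  [0.47,-0.09,-0.287,0],
])

```text
time: 9.8
eef_pos: [0.6158, -0.0223, 0.1274]
tcp_rot: [-0.018, 1.0, -0.0, 0.001]
contact_force: [-1.3, 0.5, -0.2]
opening: -0.002
```

Run:
```python
from h import *
out=[]
for n,roi in(("scene",(190,130,340,240)),("wrist",(0,0,512,384))):
    im=imaging.read_camera(n)[:,:,::-1]
    x0,y0,x1,y1=roi; out.append(cv2.resize(im[y0:y1,x0:x1],(390,290),interpolation=cv2.INTER_CUBIC))
cv2.imwrite("pics/z3.png",np.hstack(out))
```

```text
(no output)
```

View pics/z3.png

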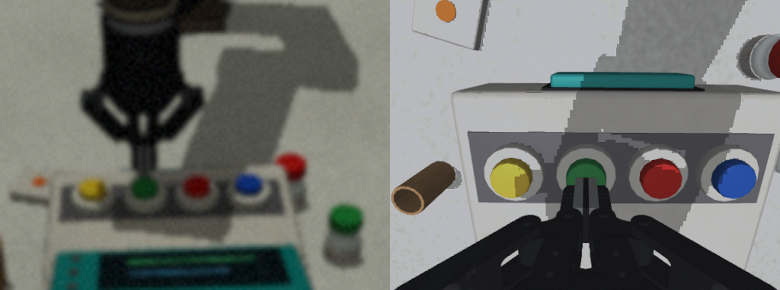

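The closed fingertips are centred over the green key in both views (left: 145,170; right: 586,180), and the neighbouring keys are clear. Now I'll descend in small steps.

send_rows([
  [0.005,0,-0.02,0],
  [0.005,0,-0.04,0],
  [0.005,0,-0.05,0],
  [0.005,0,-0.055,0],
  [0.005,0,-0.06,0],
  [0.005,0,-0.065,0],
  [0.005,0,-0.065,0],
])

```text
time: 10.78
eef_pos: [0.6167, -0.0222, 0.108]
tcp_rot: [-0.018, 1.0, -0.0, -0.0]
contact_force: [-3.5, 1.1, 7.5]
opening: 0.002
```

send_rows([
  [0,0,-0.003,0],
  [0,0,-0.006,0],
  [0,0,-0.008,0],
  [0,0,-0.008,0],
])

```text
time: 11.28
eef_pos: [0.6167, -0.0222, 0.1078]
tcp_rot: [-0.018, 1.0, -0.0, -0.001]
contact_force: [-8.1, 0.7, 15.4]
opening: 0.005
```

Run:
```python
from h import *
out=[]
for n,roi in(("scene",(215,150,295,210)),("wrist",(150,150,450,375))):
    im=imaging.read_camera(n)[:,:,::-1]
    x0,y0,x1,y1=roi; out.append(cv2.resize(im[y0:y1,x0:x1],(400,300),interpolation=cv2.INTER_CUBIC))
cv2.imwrite("pics/z4.png",np.hstack(out)); s=monitor.get_state(); print(s["contact_force"],s["wrist_torque"],s["time"])
```

```text
[-7.7923239  1.4909615 15.4637083] [0.1259219  1.37657695 0.04726889] 11.375
```

View pics/z4.png

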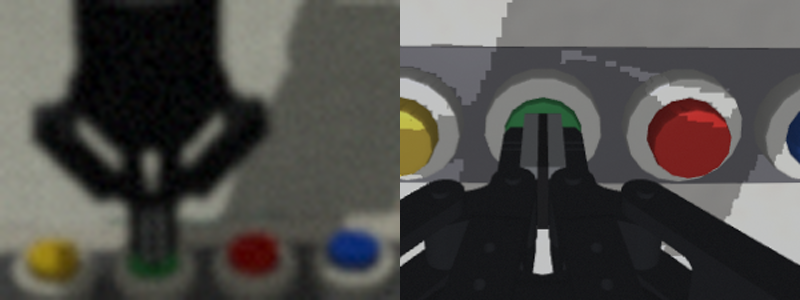

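The fingertips sit on the green key, which now looks level with its housing. Its width ratio to the housing is about 0.68, against about 0.70 for the raised red key. The 15 N reaction with no further travel says it is bottomed, and it has been held for about 0.6 s. I'll release and withdraw.

send_rows([
  [0,0,0.015,0],
  [0,0,0.04,0],
  [0,0,0.1,0],
  [0,0,0.2,0],
  [0,0,0.32,0],
  [-0.12,0,0.4,0],
  [-0.3,0,0.45,0],
  [-0.48,0,0.45,0],
  [-0.5,0,0.45,0],
  [-0.5,0,0.45,0],
])

```text
time: 12.62
eef_pos: [0.4669, -0.0223, 0.2402]
tcp_rot: [-0.018, 1.0, -0.0, 0.001]
contact_force: [0.7, 0.0, -0.9]
opening: 0.0
```

Run:
```python
from h import *
out=[]
for n,roi in(("scene",(190,130,340,242)),("top",(190,150,340,262))):
    im=imaging.read_camera(n)[:,:,::-1]; hsv=cv2.cvtColor(np.ascontiguousarray(im),cv2.COLOR_BGR2HSV); c=imaging.calibration(n)
    old=cv2.imread(f"pics/{n}0.png")
    x0,y0,x1,y1=roi; out.append(cv2.resize(im[y0:y1,x0:x1],(400,300),interpolation=cv2.INTER_CUBIC))
    for nm,lo,hi in(("g",(60,100,50),(80,255,255)),("r",(0,120,60),(6,255,255)),("teal",(82,100,50),(98,255,255)),("b",(105,120,60),(128,255,255)),("y",(20,120,60),(35,255,255))):
        for a,i in(("old",old),("new",im)):
            h=cv2.cvtColor(np.ascontiguousarray(i),cv2.COLOR_BGR2HSV)
            print(n,nm,a,[tuple(ce.round(1)) for st,ce,m in blobs(h,lo,hi,(190,160,340,235),25)])
cv2.imwrite("pics/z5.png",np.hstack(out)); print(monitor.get_state()["contact_force"])
```

```text
scene g old [(np.float64(245.1), np.float64(200.8)), (np.float64(322.8), np.float64(212.1)), (np.float64(274.4), np.float64(227.7)), (np.float64(246.9), np.float64(228.6))]
scene g new [(np.float64(245.2), np.float64(200.9)), (np.float64(322.6), np.float64(211.9)), (np.float64(274.1), np.float64(227.7)), (np.float64(247.7), np.float64(228.6))]
scene r old [(np.float64(301.9), np.float64(192.1)), (np.float64(265.3), np.float64(200.2))]
scene r new [(np.float64(302.1), np.float64(192.3)), (np.float64(265.2), np.float64(200.2))]
scene teal old [(np.float64(253.1), np.float64(186.8)), (np.float64(302.0), np.float64(228.9)), (np.float64(219.4), np.float64(230.0))]
scene teal new [(np.float64(302.0), np.float64(228.9)), (np.float64(219.5), np.float64(230.0))]
scene b old [(np.float64(285.2), np.float64(199.6))]
scene b new [(np.float64(285.2), np.float64(199.6))]
scene y old [(np.float64(225.4), np.float64(201.4))]
scene y new [(np.float64(225.4), np.float64(201.4))]
top g old [(np.float64(199.0), np.float64(182.6)), (np.float64(272.6), np.float64(181.0))]
top g new [(np.float64(199.1), np.float64(182.6)), (np.float64(272.6), np.float64(181.1))]
top r old [(np.float64(253.4), np.float64(182.1)), (np.float64(216.4), np.float64(215.6))]
top r new [(np.float64(253.4), np.float64(182.2)), (np.float64(216.5), np.float64(215.6))]
top teal old [(np.float64(265.6), np.float64(222.4))]
top teal new [(np.float64(264.6), np.float64(206.0))]
top b old [(np.float64(233.9), np.float64(183.4))]
top b new [(np.float64(233.9), np.float64(183.4))]
top y old [(np.float64(291.8), np.float64(179.4))]
top y new [(np.float64(291.7), np.float64(179.2))]
[0.29065032 0.61193604 0.15652224]
```

View pics/z5.png

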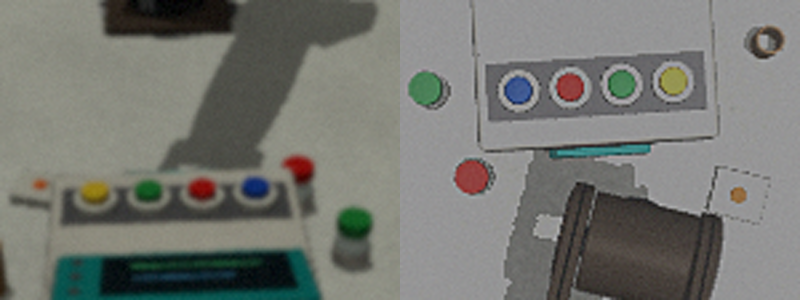

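Before handing in: the key bottomed about 4 mm higher than the nominal tip length predicts. I'll check from the wrist picture taken during the hold that it really was down.

Run:
```python
from h import *
np.set_printoptions(precision=1,suppress=True)
c=imaging.calibration("wrist"); e=monitor.get_state()["eef_pos"]; T=c["cam_to_world"].copy()
T[:3,3]+=np.array([.6167,-.0222,.1078])-e
W=np.linalg.inv(T)
def proj(P):
    P=np.atleast_2d(P); q=P@W[:3,:3].T+W[:3,3]; q=q*[1,-1,-1]
    uv=cv2.projectPoints(q,np.zeros(3),np.zeros(3),c["intrinsics"],c["dist_coeffs"])[0][:,0]
    return (uv-[150,150])*4/3+[400,0]
ax=np.array([.9994,.0353,0]); ay=np.array([-.0353,.9994,0]); g=np.array([.6178,-.0223,0]); t=np.linspace(0,2*np.pi,200)
im=cv2.imread("pics/z4.png")
for nm,ctr in(("green",g),("red",g+.055*ay),("yellow",g-.055*ay)):
  for lab,r,z in(("housing",.022,.087),("key up",.015,.093),("key down",.015,.087)):
    u=proj(ctr+r*(np.outer(np.cos(t),ax)+np.outer(np.sin(t),ay))+[0,0,z])
    print(nm,lab,"u",u[:,0].min(),u[:,0].max(),"v",u[:,1].min(),u[:,1].max())
hsv=cv2.cvtColor(im,cv2.COLOR_BGR2HSV)
for nm,lo,hi,roi in(("green",(60,80,20),(85,255,255),(480,60,610,200)),("red",(0,120,60),(6,255,255),(620,60,740,200))):
    for st,ce,m in blobs(hsv,lo,hi,roi,60): print("seen",nm,st)
    
cv2.imwrite("pics/z6.png",cv2.resize(im[50:200,470:750],None,fx=2.8,fy=2.8,interpolation=cv2.INTER_CUBIC))
```

```text
green housing u 485.4156868640793 598.6889955392328 v 78.17225147900865 178.69763088864957
green key up u 502.06707981037556 582.0033686818193 v 102.25950853294391 172.65646061621123
green key down u 503.4433465652712 580.6590904114634 v 95.38150554856709 163.86834710438856
red housing u 626.7408315759769 739.3403807110342 v 78.21102321990354 178.3789956016808
red key up u 648.2316061145199 727.6695834767143 v 102.1880938113768 172.3231517338207
red key down u 644.6613311715199 721.4280005573685 v 95.3494482981007 163.594663972255
yellow housing u 344.7988077201483 457.35791664212394 v 77.88864118364499 178.07789937995662
yellow key up u 356.42848797641443 435.8373816569572 v 101.8573239849552 172.00798479314668
yellow key down u 362.7001299902225 439.4392476412497 v 95.03079836286213 163.29052779610933
seen green [ 505   98   76   34 1176]
seen red [ 647   99   84   79 5032]
```

View pics/z6.png

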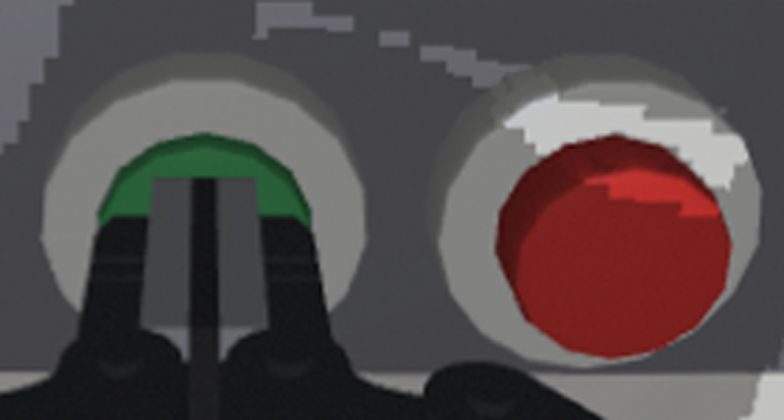

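Run:
```python
import cv2,numpy as np
im=cv2.imread("pics/z4.png")
for u in(525,535,543,551,560): print("g",u,[tuple(im[v,u]) and f"{v}:{im[v,u][1]}" for v in range(92,116)])
for u in(665,675,683,688,700): print("r",u,[f"{v}:{im[v,u][2]}" for v in range(92,120)])
for v in(118,122,126): print("grow",v,[f"{u}:{im[v,u][1]}" for u in list(range(500,520))+list(range(565,586))])
w=cv2.imread("pics/z3.png")
cv2.imwrite("pics/z7.png",cv2.resize(w[135:220,390+90:390+360],None,fx=2.9,fy=2.9,interpolation=cv2.INTER_CUBIC))
```

```text
g 525 ['92:131', '93:131', '94:131', '95:131', '96:131', '97:132', '98:132', '99:130', '100:123', '101:95', '102:70', '103:63', '104:68', '105:74', '106:84', '107:93', '108:96', '109:96', '110:96', '111:96', '112:94', '113:80', '114:71', '115:72']
g 535 ['92:132', '93:131', '94:131', '95:131', '96:133', '97:131', '98:106', '99:73', '100:66', '101:65', '102:69', '103:77', '104:91', '105:97', '106:99', '107:98', '108:97', '109:96', '110:96', '111:96', '112:93', '113:76', '114:66', '115:68']
g 543 ['92:131', '93:131', '94:131', '95:131', '96:127', '97:94', '98:67', '99:64', '100:66', '101:70', '102:83', '103:97', '104:99', '105:99', '106:98', '107:97', '108:97', '109:96', '110:97', '111:96', '112:93', '113:54', '114:23', '115:19']
g 551 ['92:131', '93:130', '94:130', '95:131', '96:132', '97:131', '98:113', '99:85', '100:66', '101:63', '102:67', '103:74', '104:86', '105:96', '106:98', '107:96', '108:96', '109:95', '110:96', '111:96', '112:93', '113:75', '114:65', '115:68']
g 560 ['92:130', '93:131', '94:131', '95:131', '96:130', '97:131', '98:131', '99:129', '100:122', '101:87', '102:63'
[... 2204 characters left out ...]
95', '515:95', '516:96', '517:96', '518:96', '519:95', '565:95', '566:94', '567:95', '568:95', '569:95', '570:94', '571:94', '572:93', '573:93', '574:94', '575:92', '576:81', '577:66', '578:60', '579:75', '580:114', '581:129', '582:131', '583:130', '584:130', '585:130']
grow 126 ['500:130', '501:130', '502:133', '503:127', '504:100', '505:74', '506:69', '507:81', '508:89', '509:85', '510:78', '511:75', '512:75', '513:75', '514:76', '515:76', '516:76', '517:76', '518:76', '519:76', '565:76', '566:76', '567:76', '568:76', '569:76', '570:75', '571:75', '572:76', '573:74', '574:76', '575:83', '576:89', '577:91', '578:79', '579:65', '580:67', '581:103', '582:130', '583:131', '584:130', '585:130']
```

View pics/z7.png

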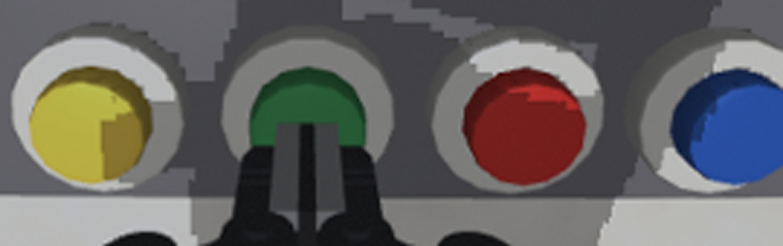

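The check supports a full press. The green top-face edge sits about 8.8 px from the raised red key's, and full 6 mm travel predicts about 7 px. It also moved about 7 px from its own released state, so the thin rim still visible is the key's bevelled edge. I'm handing in.

```bash
python3 -c "
from plant import workorder; print(workorder.sign_off())"
```

```text
the job is handed in; nothing more can be done
None
```

I pushed the tray shut and pressed the green key, then withdrew clear and handed the job in at about 13 s. No verdict was reported.

- **Tray:** I pushed it with closed fingertips at about 30 mm/s until the force rose to about 9 N at the stop. The TCP stopped at x = 0.532, as predicted, and the top camera shows the tray front flush against the analyser.
- **Green key:** It was pressed with about 15 N and held for roughly 0.6 s. It is back up, with its position in the images unchanged from before the press.
- **Everything else:** The other three keys, both jars' lids and the nearby cartridge and tube look unmoved in the last pictures. I did not re-measure the gel bottle or beaker, but the arm never went near them. The force reading was about zero after withdrawing.

**One disagreement:** the key stopped with the TCP at z = 0.108, while the nominal 17 mm tip length predicts 0.104. Three things still point to a full press:
- The 15 N reaction is well above the 4 N the key needs to go fully down.
- The fingers made no further travel when commanded lower.
- In the wrist picture, the key's edge had dropped by about what 6 mm of travel predicts.

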